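Close the kit drawer, free the sagging guard bolt and hold the gate ajar

TASK

The guard gate of the placement stage has to be held ajar for an inspection. First push the open blue-fronted kit drawer fully home, until it clicks into its detent, because it stands in the gate's way; then take the red knob of the gate's sagging bolt, lift it so that the bolt clears the bent yellow lip of the keeper, and draw the bolt back out of the keeper. Still gripping the knob, pull the gate open against its closing spring until its free edge stands about 80 mm from its closed place, and finish holding it there, still, with the bolt drawn and the knob in the fingers; leave everything else where it stands.

Things in the scene. Friction and masses are not known exactly. Their poses are not given: they have to be found in the camera images.
- station: Fixed placement stage: grey plate 380 x 460 x 8 mm on the table with a low fence (100 mm high, clear panes), a white drawer housing and the gate. Origin on the table in the closed gate's middle plane. x points from the gate into the fenced stage (away from the robot at yaw 0), y along the closed gate from bolt to hinge, z up. Place and yaw (up to 0.2 rad either way) vary.
- drawer (a joint): Metres that the drawer stands open: 0 fully home, 0.07 to 0.12 at the start. It slides home along the station's +y. The last 15 mm go over a sprung detent (5 to 8 N to push past; friction 1.2 N), which then snaps it to 0 and keeps it there. While open it blocks the gate.
- drawer_front (a point): Centre of the outer face of the drawer's flat blue front (120 mm wide along station x, from 11 to 65 mm above the table), which faces the station's -y; moves with the drawer. It lies 38 mm above the table, 79 mm from the gate's plane (station x -79 mm). White housing behind it: station x -156 to -14, y 130 to 290 mm, top 72 mm above the table.
- knob: Red upright grip of the bolt, a square post 16 x 16 mm rigid on the bolt, sides along and across the gate; its top is 20 mm above this origin, its foot 46 mm below. At rest the origin is 166 mm above the table and 190 mm from the hinge axis (less what is drawn); nothing within 60 mm of it is higher than 137 mm (155 mm when lifted). It moves with gate, lift and draw.
- barrel (a joint): Lift of the loose barrel with bolt and knob in metres: 0 sagging at rest, stop at 0.016. It rises straight up and drops again by its weight (about 0.23 kg) when let go. 8 mm or more are needed for the foot of the bolt to pass over the lip.
- bolt (a joint): Draw of the bolt along the gate towards the hinge (station +y with the gate closed) in metres: 0 shot, 0 to 0.004 at the start, stop at 0.045. Friction 1.5 N, no spring. Unlifted, its foot catches the lip at about 0.008; lifted, it is past the lip at 0.026 and clear of the keeper at 0.032, when the gate is free. Past the lip it need not stay lifted.
- keeper_lip (a point): Top of the bent yellow lip on the keeper post, 110 mm above the table, under the bolt, between the gate and the keeper's two steel cheeks, which reach 134 mm above the table. Keeper post 30 x 40 mm, centred at station y -116 mm.
- gate (a joint): Opening angle of the gate in rad: 0 closed, stop at 0.9. Seen from above it opens clockwise about the hinge: the free edge goes to the station's -x (towards the robot). A closing spring gives 0.6 N m at 0 and 0.8 N m at 0.35 rad (about 5 N at the knob) and shuts the gate if let go.
- gate_hinge (a point): Point on the gate's vertical hinge axis, 100 mm above the table.
- gate_stile (a point): Middle of the top of the gate's free edge, 230 mm from the hinge axis, 100 mm above the table. 80 mm from its closed place is a gate angle of 0.35 rad. The gate is 16 mm thick and reaches from 14 to 100 mm above the table.
- spool: bystander: green wire spool, 76 mm diameter, 54 mm high, to the right of the station; origin under its centre
- mug: bystander: white mug, 76 mm diameter, 90 mm high, right of the station; origin under its centre
- flux_jar: bystander: amber jar with black cap, 52 mm diameter, 60 mm high, right; origin under its centre
- mouse: bystander: black computer mouse 105 x 60 x 34 mm, left front; origin under its centre
- screwdriver: bystander: screwdriver lying to the left of the station
- carton: bystander: open cardboard box 110 x 85 x 60 mm, left; origin under its centre
- pin_pot: bystander: small clear pot with blue cap, 32 mm diameter, 34 mm high, standing on the roof of the drawer housing (72 mm above the table); origin under its centre
- tape_reel: bystander: white tape reel, 56 mm diameter, 14 mm high, lying on the plate inside the fence; origin under its centre

How it is judged:
On the way, in this order (a step that is already met when the one before it is completed fails the run):
1. the drawer is seated in its detent (within 3 mm of home) (value of joint drawer below 0.003 m), for 0.2 s.
2. the bolt is drawn clear of the keeper (at least 32 mm) with the gate still all but closed (value of joint bolt above 0.032 m and value of joint gate below 0.15 rad).
3. the gate is ajar (over 0.22 rad) (value of joint gate above 0.22 rad), for 0.1 s.
At the end, for the whole second after the job is handed in: The fingers hold the knob (contact force over 3 N), the gate is still and 0.24 to 0.47 rad open (free edge 55 to 107 mm from its closed place), the bolt is drawn at least 30 mm, and the drawer is home within 3 mm (value of joint gate between 0.24 and 0.47 rad and velocity of joint gate between -0.05 and 0.05 rad/s and value of joint bolt above 0.03 m and value of joint drawer below 0.003 m and contact force between the fingers and knob above 3 N); the arm keeps its last pose, push and grip.
It fails at once if a bystander is moved by more than 30 mm (distance of any of spool, mug, flux_jar, mouse, screwdriver, carton, pin_pot, tape_reel from where it was at the start of the episode above 0.03 m).
It also fails if it takes over 51 s, if anything falls off the work surface, if the arm or the gripper's body presses on something with over 40 N, if the wrist force passes 120 N, or if a joint passes its speed limit or range.

ROBOT

A 6-joint arm with a two-finger parallel gripper is mounted at the origin on the work surface. World frame = base frame: x ahead of the robot, y to its left, z up, the work surface at z = 0. Lengths are in m, angles in rad, forces in N, time in s.
With the tool pointing down it reaches from about 0.225 to 0.875 m from the base axis. Payload 3.4 kg.
Tool frame: the origin (TCP) lies midway between the tips of the shut fingers; the grasp point (between the pads) lies 19 mm behind it; y points along the fingers, z is the direction in which the jaws open and shut, and the axes are right-handed (so a half turn about y gives the same grasp; the last joint's range is limited). The gripper opens to 85 mm and grips with 20 to 120 N. Pads are 22 mm wide; open, the fingers measure 114 mm over their backs; the gripper's body (76 mm by 85 mm) begins 54 mm behind the grasp point. The pads swing forward as they close: fully open they stand 13 mm farther back than shut.
Start: joints at [-1.228, 0.276, 1.505, -0, 1.361, -0.121], TCP at [0.257, -0.514, 0.231] pointing down, gripper open.
Joint ranges: [-2.89, 2.89], [-0.75, 2.08], [0.22, 2.7], [-1.18, 4.32], [0.11, 2.71], [-2.7, 2.7]. Speed limits (rad/s): [2.57, 2.57, 3.14, 3.14, 3.14, 3.14].

INTERFACE

Orientations are given as a unit quaternion [x, y, z, w].
In Python, from bench import arm gives the robot as it stands. The module is installed in compiled form; this text tells all that it offers.
- The arm moves only by the tool arm_command, never from a script. Its argument "deltas" is a list of rows, each a list of 7 numbers: the shift along the tool's x, y, z in m, then the turn, a rotation vector about the tool's x, y, z in degrees, then the opening, from 0 (shut) to 1 (fully open). In form: [[dx, dy, dz, ax, ay, az, fingers], ...]. A call has 1 to 20 rows; each row is the pose to reach, as a shift and turn from the pose commanded when the call began, along the tool's axes at that moment; what a row does not reach only later rows make up. A row lasts 1/8 s, in which the tool goes at most 62.5 mm and 10.7 degrees, less where a joint would pass 70% of its speed; a pose out of reach is approached as far as the arm can. A call with a gripper value outside its range is refused whole. The fingers move at their own pace and stop on an object; "newtons" is the grip in N (left out, the last holds). Time passes only in rows, so rows that repeat a pose let the fingers close. It gives the time, the measured TCP pose, the force and the opening at its end, in the units of the state.
- arm.state(): the state, without advancing time (a new reading comes with each control period).
- arm.snapshot(name): name is "scene" or "top" or "wrist"; returns a dict with "color" (400x640x3 uint8, red, green, blue), "vertical_fov" (degrees; the focal length in pixels is half the picture's height over the tangent of half this angle, whatever the lens; pixels are square), "cx", "cy" (the principal point, pixels), "xyz" and "attitude" of the camera in the world; the wrist camera has in their place "mount" (4x4, takes a point from camera to tool coordinates, whose origin is the TCP and whose axes are the tool frame's). Camera axes: x right, y up, looking along -z (the intrinsics and any distortion apply to the point x, -y, -z); pixel columns grow to the right and rows downward; lengths in m; the calibration is good to about 2 mm. A picture is of the moment at which its call begins: read the wrist's pose just before it. There is no depth.
- arm.finish_job(): hands the job in, once; it reports no verdict.
The state is a dict: "clock": time; "joint_positions": joint angles; "dq": joint speeds; "tau": joint torques, N m; "tcp_pos": TCP position; "eef_rot": TCP orientation; "wrist_force": force on the tool from outside, world axes, zero at the start; "torque": the same for the moment, N m; "opening": finger opening in m.
Only numpy, scipy, OpenCV 4.12 (cv2) and the standard library are available. Lean on these libraries where they do the work, as an engineer would, in place of code of your own. Each camera call takes 0.05 s, during which the arm holds its last target.

## Working session

There is one attempt and no reset: what is moved stays moved. The work goes in short steps, Python scripts to look and compute and a tool call to move; the robot and the scene stay as the last step left them, time stands still between calls to the robot, and variables do not carry over. Pictures are saved under pics/ and viewed, and the job is handed in when it is done.

Besides the shell and the picture viewer there is one more tool, called after ">>>" as name([rows], argument=value, ...), one row to a line, values as JSON. arm_command: Moves the arm, as the interface text tells. Its arguments: {"type":"object","properties":{"deltas":{"type":"array","items":{"type":"array","items":{"type":"number"}}},"newtons":{"type":"number"}},"required":["deltas"]}

```bash
mkdir -p pics; python3 - <<'E'
from bench import arm
import cv2
s=arm.state();print(s)
for n in ("scene","top","wrist"):
    d=arm.snapshot(n);cv2.imwrite(f"pics/{n}0.png",d["color"][:,:,::-1])
    print(n,{k:v for k,v in d.items() if k!="color"})
    import pickle;pickle.dump(d,open(f"{n}0.pkl","wb"))
E
```

```text
{'clock': 0.0, 'joint_positions': array([-1.22800373e+00,  2.76621564e-01,  1.50614688e+00, -1.81359194e-06,
        1.36069818e+00, -1.20989643e-01]), 'dq': array([-3.29073708e-04,  8.12856508e-04,  2.00375179e-05,  1.03147481e-03,
       -6.33238037e-04, -1.12490030e-04]), 'tau': array([-4.77238664e-04, -4.16777515e+01, -2.45800638e+01, -7.09961796e-05,
        1.12179236e-02,  1.00226924e-05]), 'tcp_pos': array([ 0.25703662, -0.51375569,  0.23041908]), 'eef_rot': array([-0.16258018,  0.6888381 , -0.68752128,  0.16243228]), 'wrist_force': array([-0.61849803,  0.28872483,  0.18830059]), 'torque': array([-0.0222386 , -0.00146111,  0.01265839]), 'opening': 0.08504941367661978}
scene {'vertical_fov': 55.2335989414205, 'cx': 323.8547664529931, 'cy': 199.9465427580715, 'xyz': array([1.13779342, 0.41149691, 1.03622288]), 'attitude': array([0.15427787, 0.29033492, 0.82305465, 0.46312527])}
top {'vertical_fov': 49.718028304756174, 'cx': 318.58561652259317, 'cy': 198.49295671047318, 'xyz': array([0.35994172, 0.04475045, 1.56502662]), 'attitude': array([-0.03338281,  0.04936388,  0.7154975 , -0.69606905])}
wrist {'vertical_fov': 68.09658081237806, 'cx': 317.9843028638123, 'cy': 194.85289041994648, 'mount': array([[-2.05132035e-04, -9.53263840e-01, -3.02139057e-01,
        -7.81605386e-02],
       [ 2.37215549e-04,  3.02139009e-01, -9.53263848e-01,
        -1.42617396e-01],
       [ 9.99999951e-01, -2.67217035e-04,  1.64150615e-04,
         6.01970122e-05],
       [ 0.00000000e+00,  0.00000000e+00,  0.00000000e+00,
         1.00000000e+00]])}
```

View pics/scene0.png

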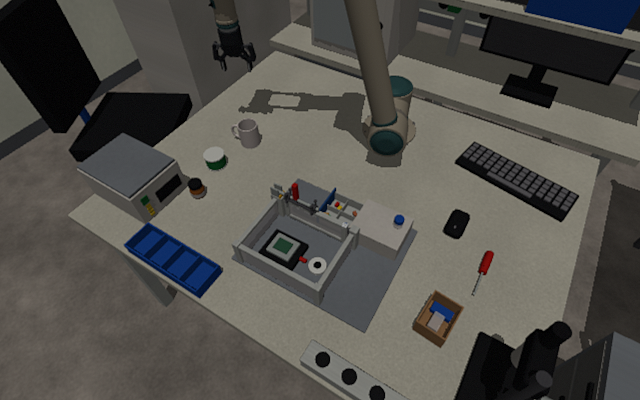

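View pics/top0.png

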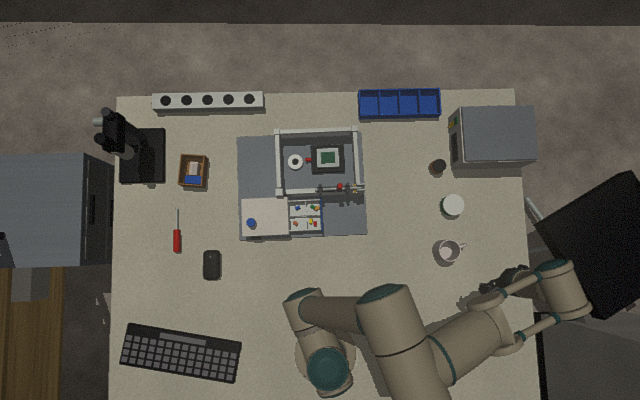

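View pics/wrist0.png

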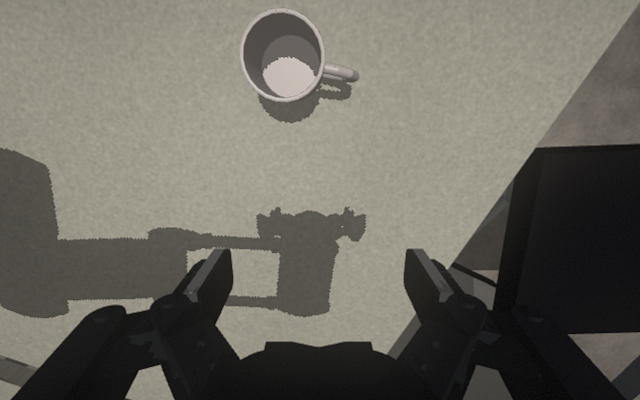

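```bash
cat > h.py <<'E'
import numpy as np,cv2,pickle
from scipy.spatial.transform import Rotation as R
def cam(d,tcp=None):
    f=200/np.tan(np.radians(d["vertical_fov"])/2)
    if "mount" in d:
        T=np.eye(4);T[:3,:3]=R.from_quat(tcp[1]).as_matrix();T[:3,3]=tcp[0]
        M=T@d["mount"];return f,d["cx"],d["cy"],M[:3,:3],M[:3,3]
    return f,d["cx"],d["cy"],R.from_quat(d["attitude"]).as_matrix(),np.array(d["xyz"])
def ray(c,u,v):
    f,cx,cy,Rm,o=c
    r=Rm@np.array([(u-cx)/f,-(v-cy)/f,-1]);return o,r/np.linalg.norm(r)
def onz(c,u,v,z):
    o,r=ray(c,u,v);return o+r*(z-o[2])/r[2]
def proj(c,p):
    f,cx,cy,Rm,o=c
    q=Rm.T@(np.asarray(p)-o);return cx+f*q[0]/-q[2],cy-f*q[1]/-q[2]
def tri(rs):
    A=np.zeros((3,3));b=np.zeros(3)
    for o,r in rs:
        P=np.eye(3)-np.outer(r,r);A+=P;b+=P@o
    p=np.linalg.solve(A,b);return p,[np.linalg.norm((np.eye(3)-np.outer(r,r))@(p-o)) for o,r in rs]
E
python3 - <<'E'
import pickle,cv2
a=pickle.load(open("top0.pkl","rb"))["color"][:,:,::-1][120:250,225:385];cv2.imwrite("pics/topz.png",cv2.resize(a,None,fx=5,fy=4.5,interpolation=cv2.INTER_CUBIC)[:600])
a=pickle.load(open("scene0.pkl","rb"))["color"][:,:,::-1][165:285,230:420];cv2.imwrite("pics/scenez.png",cv2.resize(a,None,fx=4,fy=4,interpolation=cv2.INTER_CUBIC))
E
```

```text
(no output)
```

View pics/topz.png

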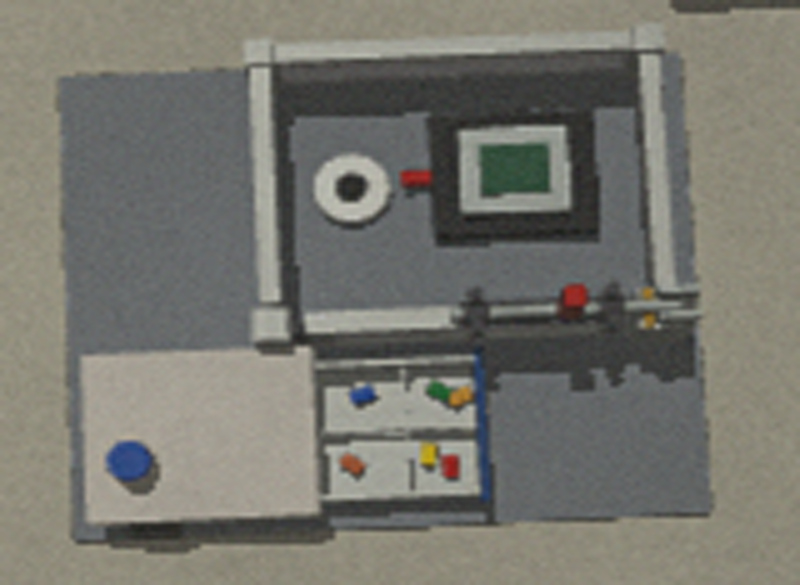

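View pics/scenez.png

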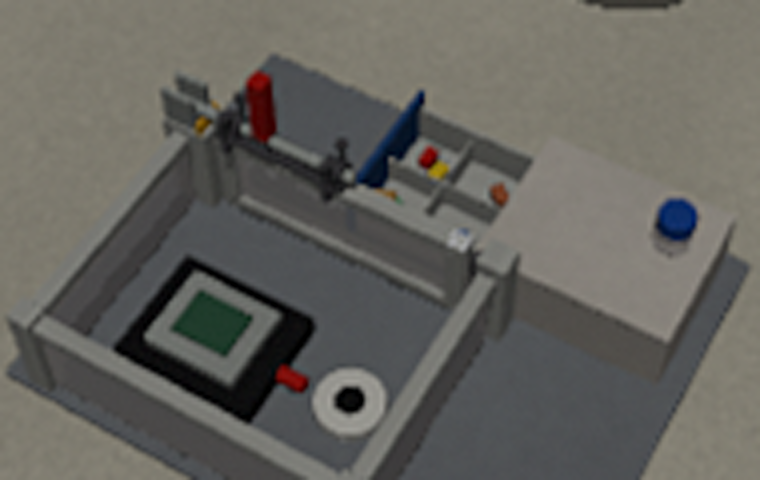

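```bash
cat > m1.py <<'E'
from h import *
t=pickle.load(open("top0.pkl","rb"));s=pickle.load(open("scene0.pkl","rb"))
ct=cam(t);cs=cam(s)
T=lambda x,y:(x/5+225-.4,y/4.5+120-.4)
S=lambda x,y:(x/4+230-.4,y/4+165-.4)
st=[(-14,290),(-14,130),(-156,130),(-156,290)]
pw=[onz(ct,*T(*p),.072) for p in [(82,355),(313,347),(322,515),(85,522)]]
ps=[onz(cs,*S(*p),.072) for p in [(660,338),(487,245),(555,137),(735,222)]]
def fit(st,w):
    a=np.array(st)/1000.;b=np.array(w)[:,:2]
    z=(a-a.mean(0))@[1,1j];q=(b-b.mean(0))@[1,1j]
    r=(z.conj()*q).sum();yaw=np.angle(r);c,sn=np.cos(yaw),np.sin(yaw)
    Rm=np.array([[c,-sn],[sn,c]]);o=b.mean(0)-Rm@a.mean(0)
    print("yaw",yaw,"o",o,"scale",abs(r)/(abs(z)**2).sum(),"res",((Rm@a.T).T+o-b).round(4).tolist());return yaw,o,Rm
fit(st,pw);fit(st,ps)
yaw,o,Rm=fit(st+st,pw+ps)
print("plate",[onz(ct,*T(*p),.008)[:2].round(4) for p in [(58,77),(685,52),(710,515),(78,540)]])
loc=lambda p:np.r_[Rm.T@(p[:2]-o),p[2:]].round(4)
def mask(d,lo,hi,box):
    hsv=cv2.cvtColor(d["color"],cv2.COLOR_RGB2HSV);m=cv2.inRange(hsv,lo,hi)
    z=np.zeros_like(m);x0,y0,x1,y1=box;z[y0:y1,x0:x1]=m[y0:y1,x0:x1];return z
kt=T(575,297)
print("knob top",onz(ct,*kt,.186),loc(onz(ct,*kt,.186)))
ks=S(260,77);print("knob tri",tri([ray(ct,*kt),ray(cs,*ks)]), onz(cs,*ks,.186))
for p in [(480,350),(488,500)]:
    q=onz(ct,*T(*p),.065);print("front top",q,loc(q))
for p in [(362,188),(420,95)]:
    q=onz(cs,*S(*p),.065);print("front scene",q,loc(q))
E
python3 m1.py
```

```text
yaw 0.012486373345085747 o [ 0.56628822 -0.01254852] scale 0.9650428996948897 res [[0.0065, -0.0004], [0.0064, -0.0002], [-0.0058, 0.0016], [-0.0071, -0.0011]]
yaw -0.021828323270895882 o [ 0.5602758  -0.01362549] scale 0.9112917996296647 res [[0.0083, 0.0049], [0.0117, -0.0075], [-0.0101, -0.0002], [-0.01, 0.0027]]
yaw -0.004179422589120912 o [ 0.56339779 -0.01307665] scale 0.9380293800551527 res [[0.0084, -0.0006], [0.0057, -0.0005], [-0.0066, 0.0037], [-0.0051, 0.001], [0.0063, 0.0053], [0.0126, -0.0071], [-0.0093, -0.0023], [-0.012, 0.0006]]
plate [array([0.7794, 0.3034]), array([ 0.7898, -0.1599]), array([ 0.409 , -0.1626]), array([0.4019, 0.2916])]
knob top [ 0.56189467 -0.05793389  0.186     ] [-0.0013 -0.0449  0.186 ]
knob tri (array([ 0.56218567, -0.05814213,  0.18436526]), [np.float64(9.977376070706621e-05), np.float64(9.977376070703692e-05)]) [ 0.56333059 -0.0573337   0.186     ]
front top [0.53967723 0.00107661 0.065     ] [-0.0238  0.0141  0.065 ]
front top [ 0.42308245 -0.00106162  0.065     ] [-0.1404  0.0114  0.065 ]
front scene [0.5360843  0.01079931 0.065     ] [-0.0274  0.0238  0.065 ]
front scene [0.42973724 0.00127574 0.065     ] [-0.1337  0.0138  0.065 ]
```

```bash
python3 - <<'E'
from h import *
M=R.from_quat([-0.16258018,  0.6888381 , -0.68752128,  0.16243228]).as_matrix();print(M.round(3))
t=pickle.load(open("top0.pkl","rb"));c=cam(t)
for n,u,v,z in [("mug",448,252,.09),("jar",438,166,.06),("spool",453,206,.054),("mouse",211,264,.03),("pot",251,223,.106)]: print(n,onz(c,u,v,z).round(3))
E
```

```text
[[-0.894 -0.001  0.447]
 [-0.447  0.002 -0.894]
 [-0.    -1.    -0.002]]
mug [ 0.338 -0.428  0.09 ]
jar [ 0.642 -0.421  0.06 ]
spool [ 0.498 -0.467  0.054]
mouse [0.319 0.391 0.03 ]
pot [0.454 0.239 0.106]
```

>>> arm_command([
  [-0.04,0,-0.031,0,-6.4,0,0],
  [-0.08,0,-0.062,0,-12.8,0,0],
  [-0.12,0,-0.093,0,-19.3,0,0],
  [-0.16,0,-0.124,0,-25.7,0,0],
  [-0.2,0,-0.155,0,-32.1,0,0],
  [-0.24,0,-0.186,0,-38.5,0,0],
  [-0.28,0,-0.217,0,-45,0,0],
  [-0.32,0,-0.248,0,-51.4,0,0],
  [-0.36,0,-0.279,0,-57.8,0,0],
  [-0.4,0,-0.308,0,-64.3,0,0],
  [-0.4,0,-0.308,0,-64.3,0,0],
  [-0.4,0,-0.308,0,-64.3,0,0],
], newtons=60)

```text
clock: 1.65
tcp_pos: [0.4767, -0.0601, 0.231]
eef_rot: [0.504, -0.496, 0.496, -0.503]
wrist_force: [-0.6, 0.2, -0.3]
opening: -0.0
```

```bash
cat > snap.py <<'E'
import sys
from bench import arm
from h import *
n=sys.argv[1]
s=arm.state();d=arm.snapshot("wrist");d["tcp"]=(s["tcp_pos"],s["eef_rot"])
pickle.dump(d,open(n+".pkl","wb"));cv2.imwrite(f"pics/{n}.png",d["color"][:,:,::-1])
print(s["clock"],s["tcp_pos"].round(4),s["joint_positions"].round(3),s["wrist_force"].round(2),s["opening"]);print(R.from_quat(s["eef_rot"]).as_matrix().round(4))
E
python3 snap.py w1
```

```text
1.65 [ 0.4767 -0.0601  0.231 ] [-2.700e-01  1.340e-01  1.694e+00 -1.000e-03  1.315e+00 -2.850e-01] [-0.61  0.21 -0.29] -7.670630372443324e-06
[[ 1.540e-02 -1.100e-03  9.999e-01]
 [-9.999e-01 -7.000e-04  1.540e-02]
 [ 7.000e-04 -1.000e+00 -1.100e-03]]
```

View pics/w1.png

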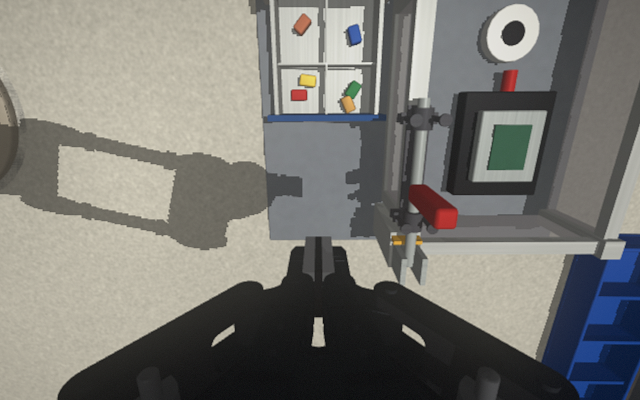

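```bash
python3 - <<'E'
from h import *
d=pickle.load(open("w1.pkl","rb"));c=cam(d,d["tcp"]);im=d["color"]
hsv=cv2.cvtColor(im,cv2.COLOR_RGB2HSV)
m=((hsv[...,0]<8)|(hsv[...,0]>172))&(hsv[...,1]>150)
sub=np.zeros(m.shape,bool);sub[175:240,395:470]=1
top=(m&sub&(im[...,0]>150)).astype(np.uint8)
print("V levels",np.percentile(hsv[...,2][m&sub],[5,25,50,75,95]))
cs,_=cv2.findContours(top,0,2);k=max(cs,key=cv2.contourArea);r=cv2.minAreaRect(k);print(r)
for u,v in cv2.boxPoints(r): print(onz(c,u,v,.186).round(4))
print("ctr",onz(c,*r[0],.186))
b=((hsv[...,0]>100)&(hsv[...,0]<125)&(hsv[...,1]>150));s2=np.zeros(m.shape,bool);s2[105:130,255:395]=1
b&=s2;ys,xs=np.nonzero(b);print(xs.min(),xs.max())
for x in (270,300,330,360,380):
    v=np.nonzero(b[:,x])[0];print(x,v.min(),v.max(),onz(c,x,v.min(),.065).round(4),onz(c,x,v.max()+1,.065).round(4))
print(onz(c,xs.min(),117,.065),onz(c,xs.max()+1,117,.065))
cv2.imwrite("pics/w1z.png",cv2.resize(im[100:300,370:480,::-1],None,fx=3,fy=3,interpolation=cv2.INTER_CUBIC))
E
```

```text
V levels [ 76.    85.    91.   169.75 183.  ]
((447.0, 219.0), (18.0, 20.0), 90.0)
[ 0.5578 -0.0514  0.186 ]
[ 0.5713 -0.0511  0.186 ]
[ 0.5733 -0.0643  0.186 ]
[ 0.5596 -0.0646  0.186 ]
ctr [ 0.56546825 -0.05777952  0.186     ]
375 376Traceback (most recent call last):
  File "<stdin>", line 14, in <module>
    return umr_minimum(a, axis, None, out, keepdims, initial, where)
ValueError: zero-size array to reduction operation minimum which has no identity
```

```bash
python3 - <<'E'
from h import *
d=pickle.load(open("w1.pkl","rb"));c=cam(d,d["tcp"]);im=d["color"]
b=(im[...,2].astype(int)>im[...,0].astype(int)+40);s2=np.zeros(b.shape,bool);s2[105:130,255:395]=1
b&=s2;ys,xs=np.nonzero(b);print(xs.min(),xs.max())
for x in (272,300,330,360,380):
    v=np.nonzero(b[110:,x])[0]+110;print(x,v.min(),v.max(),onz(c,x,v.min(),.065).round(4),onz(c,x,v.max()+1,.065).round(4))
print(onz(c,xs.min(),119,.065),onz(c,xs.max()+1,119,.065))
# plate right edge (nearest robot -y) z .008, front edge left
for p in [(263,12),(270,240)]: print(p,onz(c,*p,.008))
cv2.imwrite("pics/w1z.png",cv2.resize(im[90:290,250:480,::-1],None,fx=3,fy=3,interpolation=cv2.INTER_CUBIC))
E
```

```text
268 378
272 115 120 [0.43   0.0034 0.065 ] [ 0.4298 -0.0025  0.065 ]
300 115 120 [0.4582 0.0038 0.065 ] [ 0.4582 -0.0021  0.065 ]
330 115 120 [0.4884 0.0043 0.065 ] [ 0.4886 -0.0016  0.065 ]
360 115 120 [0.5186 0.0047 0.065 ] [ 0.519  -0.0011  0.065 ]Traceback (most recent call last):
  File "<stdin>", line 6, in <module>
    return umr_minimum(a, axis, None, out, keepdims, initial, where)
ValueError: zero-size array to reduction operation minimum which has no identity
```

>>> arm_command([
  [0,0.05,-0.004,0,0,0,0],
  [0,0.1,-0.007,0,0,0,0],
  [0,0.15,-0.007,0,0,0,0],
  [0,0.193,-0.007,0,0,0,0],
  [0,0.193,-0.007,0,0,0,0],
  [-0.015,0.193,-0.007,0,0,0,0],
  [-0.03,0.193,-0.007,0,0,0,0],
  [-0.04,0.193,-0.007,0,0,0,0],
  [-0.05,0.193,-0.007,0,0,0,0],
  [-0.06,0.193,-0.007,0,0,0,0],
  [-0.07,0.193,-0.007,0,0,0,0],
  [-0.07,0.193,-0.007,0,0,0,0],
])

```text
clock: 3.2
tcp_pos: [0.4689, 0.0109, 0.0382]
eef_rot: [0.504, -0.496, 0.496, -0.504]
wrist_force: [0.6, -0.5, 0.5]
opening: -0.0002
```

```bash
python3 snap.py w2
```

```text
3.2 [0.4689 0.0109 0.0382] [-0.126  0.32   2.004  0.     0.819 -0.142] [ 0.56 -0.53  0.53] -0.00024413350929966792
[[ 1.610e-02 -5.000e-04  9.999e-01]
 [-9.999e-01  4.000e-04  1.610e-02]
 [-4.000e-04 -1.000e+00 -5.000e-04]]
```

View pics/w2.png

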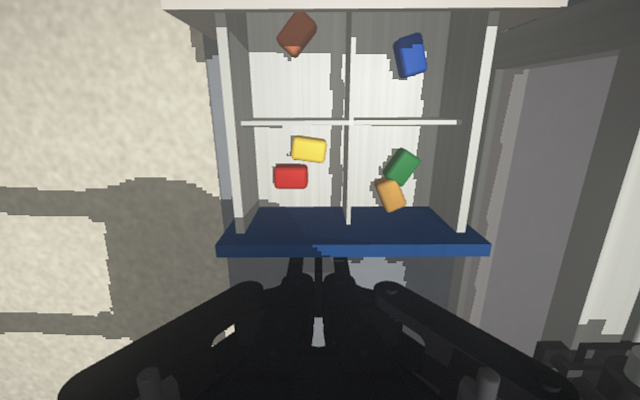

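>>> arm_command([
  [-0.01,0,0,0,0,0,0],
  [-0.02,0,0,0,0,0,0],
  [-0.03,0,0,0,0,0,0],
  [-0.04,0,0,0,0,0,0],
  [-0.05,0,0,0,0,0,0],
  [-0.06,0,0,0,0,0,0],
  [-0.07,0,0,0,0,0,0],
  [-0.075,0,0,0,0,0,0],
  [-0.08,0,0,0,0,0,0],
])

```text
clock: 4.38
tcp_pos: [0.4677, 0.0879, 0.0383]
eef_rot: [0.506, -0.494, 0.496, -0.503]
wrist_force: [-0.9, -11.7, -0.5]
opening: -0.0005
```

```bash
python3 snap.py w3
```

```text
4.375 [0.4677 0.0879 0.0383] [ 0.043  0.328  1.988 -0.007  0.826  0.029] [ -0.86 -11.71  -0.45] -0.00047060480826191184
[[ 1.870e-02 -5.000e-04  9.998e-01]
 [-9.998e-01 -5.200e-03  1.870e-02]
 [ 5.200e-03 -1.000e+00 -6.000e-04]]
```

View pics/w3.png

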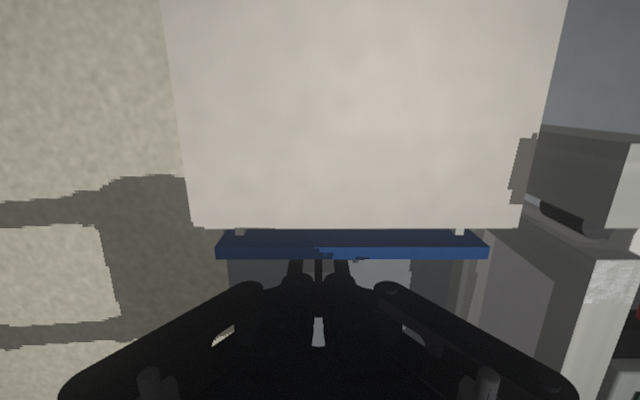

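>>> arm_command([
  [-0.003,0,0,0,0,0,0],
  [-0.006,0,0,0,0,0,0],
  [-0.009,0,0,0,0,0,0],
  [-0.012,0,0,0,0,0,0],
  [-0.012,0,0,0,0,0,0],
])

```text
clock: 5.05
tcp_pos: [0.4678, 0.0997, 0.0384]
eef_rot: [0.506, -0.494, 0.497, -0.503]
wrist_force: [-0.7, -12.5, 0.9]
opening: -0.0004
```

```bash
python3 snap.py w4
```

```text
5.05 [0.4678 0.0997 0.0384] [ 0.068  0.331  1.983 -0.007  0.828  0.054] [ -0.65 -12.49   0.91] -0.00036787216319321685
[[ 1.840e-02 -1.000e-04  9.998e-01]
 [-9.998e-01 -4.900e-03  1.840e-02]
 [ 4.900e-03 -1.000e+00 -2.000e-04]]
```

View pics/w4.png

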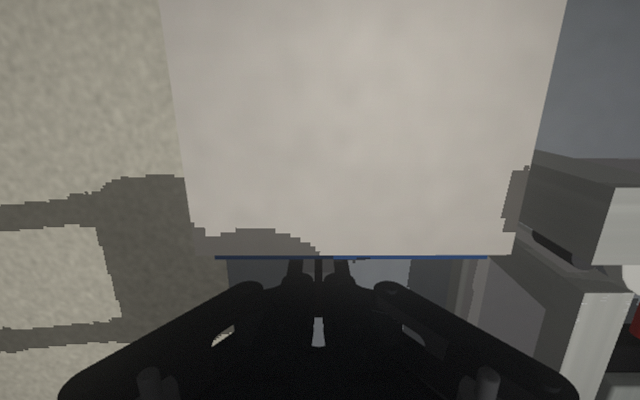

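>>> arm_command([
  [-0.002,0,0,0,0,0,0],
  [-0.004,0,0,0,0,0,0],
  [-0.004,0,0,0,0,0,0],
])

```text
clock: 5.48
tcp_pos: [0.4678, 0.0998, 0.0385]
eef_rot: [0.509, -0.492, 0.497, -0.502]
wrist_force: [-0.3, -26.3, 2.8]
opening: -0.0006
```

```bash
python3 snap.py w5
```

```text
5.475 [0.4678 0.0998 0.0385] [ 0.074  0.332  1.982 -0.016  0.829  0.063] [ -0.33 -26.28   2.81] -0.0006165949780876684
[[ 2.200e-02 -3.000e-04  9.998e-01]
 [-9.997e-01 -1.210e-02  2.200e-02]
 [ 1.210e-02 -9.999e-01 -5.000e-04]]
```

View pics/w5.png

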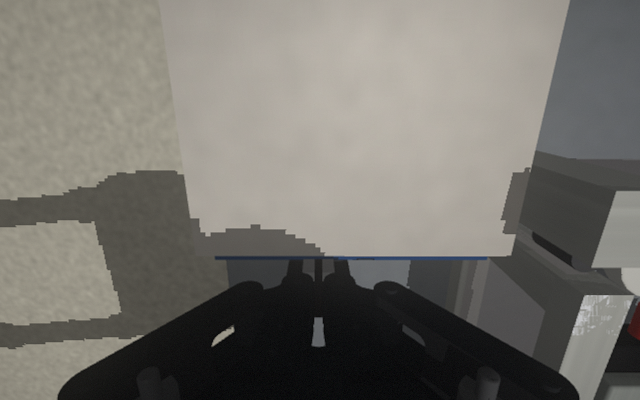

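>>> arm_command([
  [0.02,0,0,0,0,0,0],
  [0.05,0,0,0,0,0,0],
  [0.06,-0.05,0,0,0,0,0],
  [0.07,-0.1,0,0,0,0,0],
  [0.08,-0.16,0,0,0,0,0],
  [0.09,-0.212,0,0,0,0,0.2],
  [0.11,-0.212,0.03,0,0,0,0.7],
  [0.14,-0.212,0.07,0,0,0,0.7],
  [0.1635,-0.212,0.0935,0,0,0,0.7],
  [0.1635,-0.212,0.0935,0,0,0,0.7],
  [0.1635,-0.212,0.0935,0,0,0,0.7],
])

```text
clock: 6.9
tcp_pos: [0.5633, -0.0551, 0.25]
eef_rot: [-0.504, 0.497, -0.496, 0.504]
wrist_force: [-0.0, -0.4, 0.1]
opening: 0.0599
```

```bash
python3 snap.py w6
```

```text
6.9 [ 0.5633 -0.0551  0.25  ] [-2.210e-01  2.530e-01  1.491e+00  1.000e-03  1.399e+00 -2.370e-01] [-0.01 -0.38  0.09] 0.05994611974028754
[[ 1.530e-02 -7.000e-04  9.999e-01]
 [-9.999e-01  1.400e-03  1.530e-02]
 [-1.400e-03 -1.000e+00 -6.000e-04]]
```

View pics/w6.png

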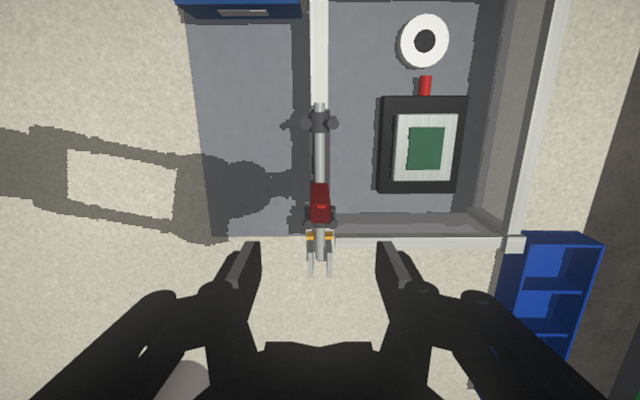

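```bash
python3 - <<'E'
from h import *
d=pickle.load(open("w6.pkl","rb"));c=cam(d,d["tcp"]);im=d["color"]
print(proj(c,(.565,-.058,.186)),proj(c,(.565,-.058,.12)))
cv2.imwrite("pics/w6z.png",cv2.resize(im[90:290,250:400,::-1],None,fx=3,fy=3,interpolation=cv2.INTER_CUBIC))
m=(im[...,0].astype(int)>2*im[...,1].astype(int)+20);m[:170]=0;m[235:]=0;m[:,:300]=0;m[:,345:]=0
for v in range(175,232,3):
    x=np.nonzero(m[v])[0]
    if len(x):print(v,x.min(),x.max(),im[v,x].mean(0).round(),onz(c,x.min(),v,.186)[:2].round(4),onz(c,x.max()+1,v,.186)[:2].round(4))
# gate top rail edges z=.1
E
```

```text
(np.float64(319.2246228489559), np.float64(214.18255364365123)) (np.float64(319.01367723671785), np.float64(189.2578974013831))
184 326 326 [100.  39.  39.] [ 0.5695 -0.0345] [ 0.5702 -0.0345]
187 327 327 [106.  39.  39.] [ 0.5703 -0.0368] [ 0.571  -0.0368]
190 327 327 [104.  39.  38.] [ 0.5703 -0.0391] [ 0.5711 -0.039 ]
193 327 328 [103.  40.  39.] [ 0.5704 -0.0413] [ 0.5719 -0.0413]
196 328 328 [105.  40.  38.] [ 0.5712 -0.0436] [ 0.5719 -0.0436]
199 328 328 [106.  41.  39.] [ 0.5713 -0.0459] [ 0.572  -0.0459]
202 328 328 [104.  40.  39.] [ 0.5713 -0.0483] [ 0.5721 -0.0483]
205 313 328 [140.  48.  46.] [ 0.5603 -0.0508] [ 0.5721 -0.0506]
208 317 325 [138.  49.  47.] [ 0.5633 -0.0531] [ 0.5699 -0.053 ]
```

View pics/w6z.png

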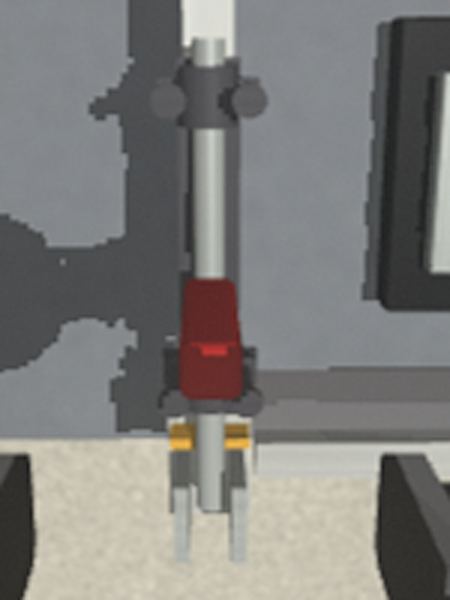

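>>> arm_command([
  [0.003,0.025,0.0025,0,0,0,0.7],
  [0.003,0.05,0.0025,0,0,0,0.7],
  [0.003,0.075,0.0025,0,0,0,0.7],
  [0.003,0.1,0.0025,0,0,0,0.6],
  [0.003,0.1,0.0025,0,0,0,0.4],
  [0.003,0.1,0.0025,0,0,0,0.3],
  [0.003,0.1,0.0025,0,0,0,0.2],
  [0.003,0.1,0.0025,0,0,0,0.05],
  [0.003,0.1,0.0025,0,0,0,0.0],
  [0.003,0.1,0.0025,0,0,0,0.0],
  [0.003,0.1,0.0025,0,0,0,0.0],
], newtons=60)

```text
clock: 8.32
tcp_pos: [0.5651, -0.0589, 0.1517]
eef_rot: [0.504, -0.496, 0.496, -0.504]
wrist_force: [-4.4, 0.7, 5.3]
opening: 0.015
```

```bash
python3 snap.py w7
```

```text
8.325 [ 0.5651 -0.0589  0.1517] [-0.226  0.322  1.645 -0.     1.176 -0.242] [-4.38  0.75  5.33] 0.014981110546615332
[[ 1.560e-02 -1.100e-03  9.999e-01]
 [-9.999e-01 -1.000e-04  1.560e-02]
 [ 1.000e-04 -1.000e+00 -1.100e-03]]
```

View pics/w7.png

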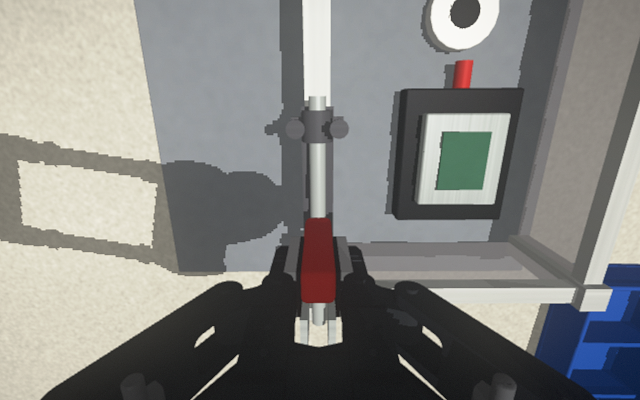

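>>> arm_command([
  [0,-0.004,0,0,0,0,0],
  [0,-0.008,0,0,0,0,0],
  [0,-0.012,0,0,0,0,0],
  [0,-0.013,0,0,0,0,0],
  [0,-0.013,0,0,0,0,0],
])

```text
clock: 9.0
tcp_pos: [0.5651, -0.0588, 0.1631]
eef_rot: [0.504, -0.497, 0.495, -0.503]
wrist_force: [-5.7, 0.9, -2.8]
opening: 0.0152
```

```bash
python3 snap.py w8
```

```text
9.0 [ 0.5651 -0.0588  0.1631] [-0.226  0.313  1.627 -0.     1.204 -0.241] [-5.66  0.93 -2.85] 0.01521291972670577
[[ 1.540e-02 -2.500e-03  9.999e-01]
 [-9.999e-01  4.000e-04  1.540e-02]
 [-4.000e-04 -1.000e+00 -2.500e-03]]
```

View pics/w8.png

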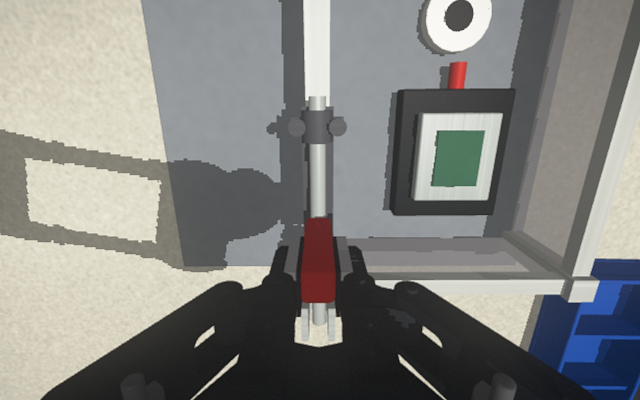

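>>> arm_command([
  [-0.004,0,-0.001,0,0,0,0],
  [-0.008,0,-0.001,0,0,0,0],
  [-0.012,0,-0.001,0,0,0,0],
  [-0.016,0,-0.001,0,0,0,0],
  [-0.02,0,-0.001,0,0,0,0],
  [-0.024,0,-0.001,0,0,0,0],
  [-0.028,0,-0.001,0,0,0,0],
  [-0.032,0,-0.001,0,0,0,0],
  [-0.036,0,-0.001,0,0,0,0],
  [-0.039,0,-0.001,0,0,0,0],
  [-0.039,0,-0.001,0,0,0,0],
])

```text
clock: 10.42
tcp_pos: [0.5642, -0.0193, 0.1632]
eef_rot: [-0.504, 0.497, -0.496, 0.504]
wrist_force: [-4.9, 0.1, -2.8]
opening: 0.0154
```

```bash
python3 snap.py w9
```

```text
10.425 [ 0.5642 -0.0193  0.1632] [-1.580e-01  3.070e-01  1.636e+00  1.000e-03  1.200e+00 -1.740e-01] [-4.91  0.1  -2.79] 0.015360283621467422
[[ 1.550e-02 -9.000e-04  9.999e-01]
 [-9.999e-01  9.000e-04  1.550e-02]
 [-9.000e-04 -1.000e+00 -9.000e-04]]
```

View pics/w9.png

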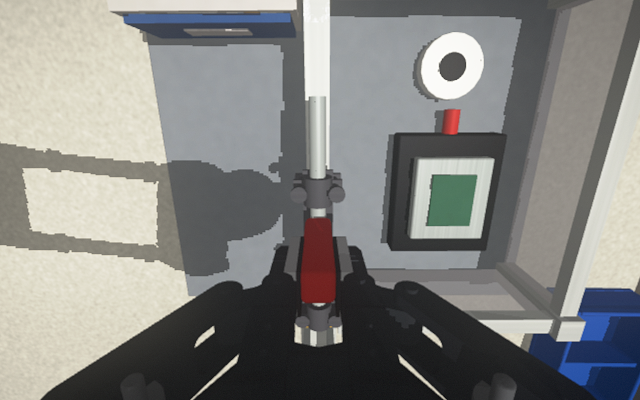

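>>> arm_command([
  [-0.0001,0,-0.0052,0,2,0,0],
  [-0.0004,0,-0.0104,0,4,0,0],
  [-0.0008,0,-0.0156,0,6,0,0],
  [-0.0015,0,-0.0208,0,8,0,0],
  [-0.0023,0,-0.0259,0,10,0,0],
  [-0.0033,0,-0.0311,0,12,0,0],
  [-0.0045,0,-0.0361,0,14,0,0],
  [-0.0058,0,-0.0412,0,16,0,0],
  [-0.0073,0,-0.0462,0,18,0,0],
  [-0.009,0,-0.0511,0,20,0,0],
  [-0.009,0,-0.0511,0,20,0,0],
  [-0.009,0,-0.0511,0,20,0,0],
  [-0.009,0,-0.0511,0,20,0,0],
  [-0.009,0,-0.0511,0,20,0,0],
])

```text
clock: 12.22
tcp_pos: [0.5136, -0.012, 0.1633]
eef_rot: [0.41, -0.576, 0.576, -0.41]
wrist_force: [3.7, -1.5, -2.8]
opening: 0.0151
```

```bash
python3 snap.py w10; python3 - <<'E'
from bench import arm
import cv2
for n in ("top","scene"):
    d=arm.snapshot(n);a=d["color"][:,:,::-1]
    a=a[120:250,225:385] if n=="top" else a[165:285,230:420]
    cv2.imwrite(f"pics/{n}1.png",cv2.resize(a,None,fx=4,fy=4,interpolation=cv2.INTER_CUBIC))
E
```

```text
12.225 [ 0.5136 -0.012   0.1633] [-0.159  0.234  1.743 -0.     1.165  0.175] [ 3.67 -1.51 -2.77] 0.01505160714935348
[[-3.277e-01  2.000e-04  9.448e-01]
 [-9.448e-01 -4.000e-04 -3.277e-01]
 [ 3.000e-04 -1.000e+00  3.000e-04]]
```

View pics/w10.png

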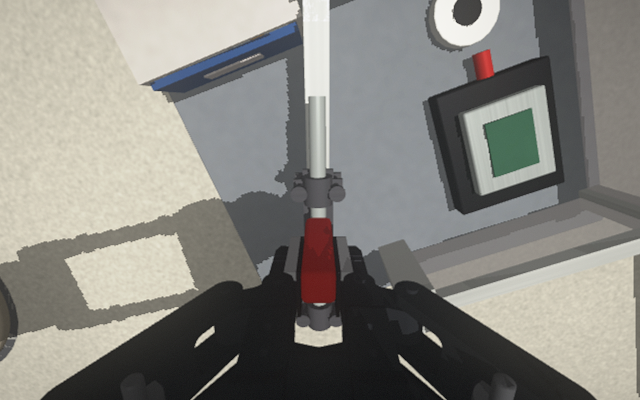

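View pics/scene1.png

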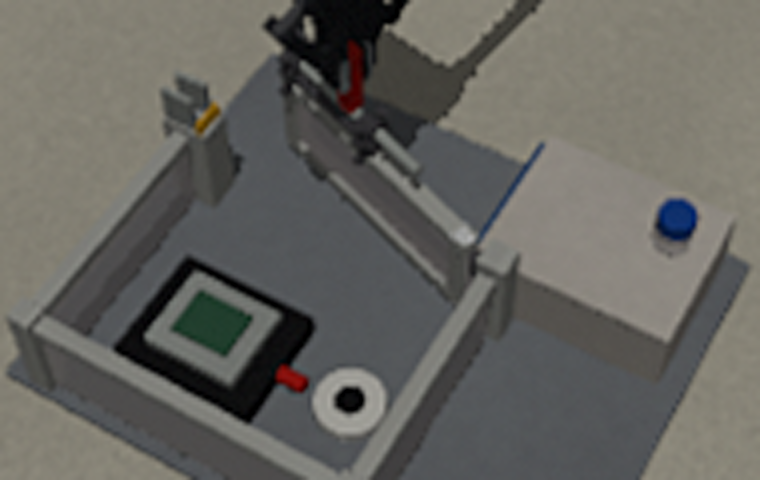

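View pics/top1.png

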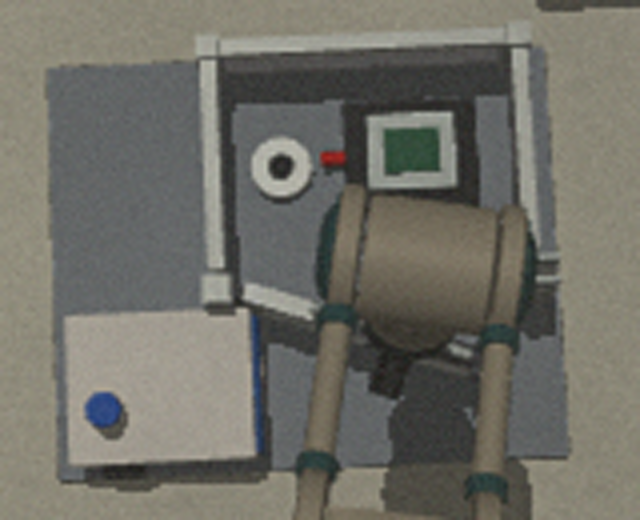

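```bash
python3 - <<'E'
from bench import arm
s=arm.state();print(s["clock"],s["dq"].round(4),s["tcp_pos"],s["wrist_force"]);print(arm.finish_job())
E
```

```text
12.375 [-0.0002 -0.0013 -0.0003 -0.0019 -0.0005  0.0007] [ 0.51350799 -0.01203312  0.16328499] [ 3.80049221 -1.08665768 -1.67893034]
the job is handed in; nothing more can be done
None
```

I carried out the whole task and handed the job in at 12.4 s; the hand-in gives no verdict, so the checks below are my own.

- **Drawer:** I pushed it with shut fingers until it sat against its stop. The push then rose from 12 N to 26 N with only 0.1 mm of movement. The last scene and top pictures still show the blue front against the housing.
- **Bolt:** I gripped the red knob at 60 N, lifted it about 11 mm and drew it 39.5 mm with the gate closed. The knob did not slip in the fingers.
- **Gate:** I swung the knob about the hinge while turning the tool 20°. That puts the gate at about 0.35 rad, so the free edge stands about 80 mm from its closed place. The gate's rail lies in line with the tool in the wrist picture, which agrees with that angle.
- **At hand-in:** The arm was still, with all joint speeds at or below 0.002 rad/s. The fingers stood at 15 mm on the knob, and the wrist felt about 4 N from the closing spring.
- **Bystanders:** The tape reel and pin pot stand unmoved in the last pictures. I made no contact with the others, but I did not look at them again at the end.

No check failed. The first housing-roof fit gave a roof about 6 mm smaller at each edge than the sizes stated. I therefore placed the knob and drawer from the wrist camera, and those positions agreed with the top and scene views to about 4 mm.

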